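Show a drinking-chocolate tin to the label-check camera

TASK

A bottle has been left in front of the label-check camera: lift it off the black base plate and stand it upright on the bare marble. Then pick up the brown tin that stands on the marble and hold it upright before the lens, panels level with and centred on the lens and about 13 cm from it, turning it to show squarely first the cream front panel, then the green ingredients panel, then the white barcode panel, each held still for a full second. Last, set the tin down upright on the floor of the white tray with the two checked tins, dropping nothing, not shifting the checked tins and not knocking the camera stand.

Things in the scene. Friction and masses are not known exactly. Their poses are not given: they have to be found in the camera images.
- tin: The tin to check, on the marble: round, brown, 57 mm across, 110 mm tall, 0.15 to 0.31 kg; lid 58 mm across, the top 23 mm. Origin: centre of underside; z up; +x out through the cream front panel. From above, the ingredients panel is 120 deg anticlockwise (+x towards +y) from the front, the barcode 120 deg clockwise. A gold seal on the lid, from centre to rim, marks the front.
- tin_mid (a point): Point on the tin's axis 50 mm above its underside, the mid-height of the panels, which reach from 12 to 82 mm.
- tin_front (a point): Centre of the cream front panel (gold medallion), on the tin's wall 28.5 mm from its axis and 50 mm above the underside; its x axis points straight out of the panel.
- tin_ingredients (a point): Centre of the green ingredients panel (pale ruled lines), 28.5 mm from the axis, 50 mm up; its x axis points straight out of the panel.
- tin_barcode (a point): Centre of the white barcode panel (black upright bars), 28.5 mm from the axis, 50 mm up; its x axis points straight out of the panel.
- station: Label-check station, fixed to the bench: flat black base plate 300 (x) x 200 (y) x 12 mm; at its +x end, 125 mm from the middle, an aluminium post 40 mm square, 250 mm high, carrying a blue camera with a white ring light 92 mm across that looks level along -x over the plate. Origin: centre of the plate's underside, on the marble.
- lens (a point): Centre of the lens glass, 150 mm above the marble. Its x axis points out of the lens along the line of sight, level; z is up. With a panel about 130 mm from the lens, the tin's axis is about 160 mm from it, still above the plate.
- bottle: Amber cocoa-butter bottle standing on the base plate in the camera's view: round, body 60 mm across, sloping shoulder from 110 to 132 mm, white ribbed screw cap 39 mm across from 138 to 170 mm above its underside; 0.21 to 0.39 kg. Origin: centre of its underside; z up along the bottle.
- bottle_cap (a point): Middle of the bottle's white cap, 154 mm above its underside, on the axis.
- tray: White plastic tray fixed on the bench, 300 (x) x 220 (y) mm outside, 35 mm high, walls and floor 5 mm thick. Origin: centre of its underside. The half towards its +y side is empty. Bystanders on the far part of the bench, beyond x = 0.7 m: a flat mould with brown discs, 24 mm high, and a loose scraper, 20 mm high.
- checked_a: Tin already checked, of the same make (57 mm across, 110 mm tall), standing in the tray near its -y side, towards -x. Origin: centre of its underside.
- checked_b: The other checked tin, near the tray's -y side, towards +x. Origin: centre of its underside.

How it is judged:
On the way, in this order (a step that is already met when the one before it is completed fails the run):
1. the bottle stands upright on the marble, off the base plate, released (height (world z) of bottle below 0.005 m and angle between bottle's own z axis and vertical below 0.1 rad and linear speed of bottle below 0.02 m/s and contact force between the fingers and bottle below 0.1 N), for 0.2 s.
2. cream front panel square to the lens (0.3 rad), tin held upright (0.2 rad) and still for 0.5 s, axis 135 to 185 mm from the lens, panel middle within 25 mm of the line of sight (x of tin_mid in the frame of lens between 0.135 and 0.185 m and x of tin_front in the frame of lens below 0.16 m and y of tin_mid in the frame of lens between -0.025 and 0.025 m and z of tin_mid in the frame of lens between -0.025 and 0.025 m and angle between the x axis of tin_front and the x axis of lens, either way round below 0.3 rad and angle between tin's own z axis and vertical below 0.2 rad and linear speed of tin below 0.03 m/s and angular speed of tin below 0.3 rad/s), for 0.5 s.
3. green ingredients panel square to the lens (0.3 rad), tin held upright (0.2 rad) and still for 0.5 s, axis 135 to 185 mm from the lens, panel middle within 25 mm of the line of sight (x of tin_mid in the frame of lens between 0.135 and 0.185 m and x of tin_ingredients in the frame of lens below 0.16 m and y of tin_mid in the frame of lens between -0.025 and 0.025 m and z of tin_mid in the frame of lens between -0.025 and 0.025 m and angle between the x axis of tin_ingredients and the x axis of lens, either way round below 0.3 rad and angle between tin's own z axis and vertical below 0.2 rad and linear speed of tin below 0.03 m/s and angular speed of tin below 0.3 rad/s), for 0.5 s.
4. white barcode panel square to the lens (0.3 rad), tin held upright (0.2 rad) and still for 0.5 s, axis 135 to 185 mm from the lens, panel middle within 25 mm of the line of sight (x of tin_mid in the frame of lens between 0.135 and 0.185 m and x of tin_barcode in the frame of lens below 0.16 m and y of tin_mid in the frame of lens between -0.025 and 0.025 m and z of tin_mid in the frame of lens between -0.025 and 0.025 m and angle between the x axis of tin_barcode and the x axis of lens, either way round below 0.3 rad and angle between tin's own z axis and vertical below 0.2 rad and linear speed of tin below 0.03 m/s and angular speed of tin below 0.3 rad/s), for 0.5 s.
At the end, for the whole second after the job is handed in: The tin stands released and at rest, upright within 0.08 rad, on the floor of the tray; the bottle stands upright (0.1 rad) and at rest on the marble, off the plate; the two checked tins are upright (0.1 rad) and within 20 mm of where they were (all of step 1 and x of tin in the frame of tray between -0.125 and 0.125 m and y of tin in the frame of tray between -0.085 and 0.085 m and z of tin in the frame of tray below 0.01 m and angle between tin's own z axis and vertical below 0.08 rad and linear speed of tin below 0.02 m/s and distance of each of checked_a, checked_b from where it was at the start of the episode below 0.02 m and angle between each of checked_a, checked_b's own z axis and vertical below 0.1 rad); the robot touches nothing.
It fails at once if the tin or the bottle is dropped or knocked (moves faster than 0.55 m/s out of the fingers, a fall of some 15 mm) ((contact force between the fingers and tin below 0.05 N and linear speed of tin above 0.55 m/s) or (contact force between the fingers and bottle below 0.05 N and linear speed of bottle above 0.55 m/s)).
It fails at once if the robot (over 3 N) or the tin (over 5 N) knocks the camera stand (contact force between any of the arm, the fingers and station above 3 N or contact force between tin and station above 5 N).
It fails at once if a checked tin is shifted by more than 30 mm or tipped by more than 0.3 rad (distance of any of checked_a, checked_b from where it was at the start of the episode above 0.03 m or angle between any of checked_a, checked_b's own z axis and vertical above 0.3 rad).
It also fails if it takes over 72 s, if anything falls off the work surface, if the arm or the gripper's body presses on something with over 40 N, if the wrist force passes 120 N, or if a joint passes its speed limit or range.

ROBOT

A 7-joint arm with a two-finger parallel gripper is mounted at the origin on the work surface. World frame = base frame: x ahead of the robot, y to its left, z up, the work surface at z = 0. Lengths are in m, angles in rad, forces in N, time in s.
With the tool pointing down it reaches from about 0.425 to 0.875 m from the base axis. Payload 9.9 kg.
Tool frame: the origin (TCP) lies between the finger pads; the fingertips stand 25 mm ahead of it and the grasp point (between the pads) lies 6 mm ahead of it; x points along the fingers, y is the direction in which the jaws open and shut, and the axes are right-handed (so a half turn about x gives the same grasp; the last joint's range is limited). The gripper opens to 85 mm and grips with 20 to 120 N. Pads are 22 mm wide; open, the fingers measure 114 mm over their backs; the gripper's body (76 mm by 85 mm) begins 54 mm behind the grasp point. The pads swing forward as they close: fully open they stand 13 mm farther back than shut.
Start: joints at [-1.266, 0.576, 0.025, 1.437, -0.015, 1.129, -0.057], TCP at [0.256, 0.625, 0.256] pointing down, gripper open.
Joint ranges: [-2.76, 2.76], [-0.34, 2.15], [-1.52, 1.57], [0.19, 2.46], [-1.09, 4.23], [0.17, 1.99], [-2.82, 2.82]. Speed limits (rad/s): [2.22, 2.22, 3.01, 3.01, 3.14, 3.14, 3.14].

INTERFACE

Orientations are given as a unit quaternion [w, x, y, z].
In Python, from station import r gives the robot as it stands. The module is installed in compiled form; this text tells all that it offers.
- The arm moves only by the tool servo_tool, never from a script. Its argument "moves" is a list of rows, each an object with "xyz": the shift along the tool's x, y, z in cm, a list of three; "rot": the turn, a rotation vector about the tool's x, y, z in rad, a list of three; "hand": the opening, from 0 (shut) to 1 (fully open). In form: [{"xyz": [tx, ty, tz], "rot": [rx, ry, rz], "hand": hand}, ...]. A call has 1 to 8 rows; each row shifts and turns the commanded pose from where the row before left it, along the tool's axes as they then stand; what a row does not reach is not made up. A row lasts 1/12 s, in which the tool goes at most 41.7 mm and 7.16 degrees, less where a joint would pass 70% of its speed; a pose out of reach is approached as far as the arm can. A call is refused whole if a number of a shift passes 4.17 or a number of a turn 0.125, either way. A call with a gripper value outside its range is refused whole. The fingers move at their own pace and stop on an object; "squeeze" is the grip in N (left out, the last holds). Time passes only in rows, so rows that do not move let the fingers close. It gives the time, the measured TCP pose, the force and the opening at its end, in the units of the state.
- r.get_obs(): the state, without advancing time (a new reading comes with each control period).
- r.get_image(name): name is "scene" or "side" or "wrist"; returns a dict with "image" (480x640x3 uint8, red, green, blue), "depth" (480x640 float32, m along the optical axis (not along the pixel's ray), 0 where there is no reading), "fx", "fy", "cx", "cy" (pixels), "eye" and "rotation" of the camera in the world. Camera axes: x right, y down, z forward; pixel columns grow to the right and rows downward; lengths in m; the calibration is good to about 2 mm. A picture is of the moment at which its call begins.
- r.hand_in(): hands the job in, once; it reports no verdict.
The state is a dict: "t": time; "qpos": joint angles; "dq": joint speeds; "joint_torque": joint torques, N m; "tcp_pos": TCP position; "tool_rot": TCP orientation; "wrist_force": force on the tool from outside, world axes, zero at the start; "torque": the same for the moment, N m; "opening": finger opening in m.
Only numpy, scipy, OpenCV 4.12 (cv2) and the standard library are available. Lean on these libraries where they do the work, as an engineer would, in place of code of your own. Each camera call takes 0.05 s, during which the arm holds its last target.

## Working session

There is one attempt and no reset: what is moved stays moved. The work goes in short steps, Python scripts to look and compute and a tool call to move; the robot and the scene stay as the last step left them, time stands still between calls to the robot, and variables do not carry over. Pictures are saved under pics/ and viewed, and the job is handed in when it is done.

Besides the shell and the picture viewer there is one more tool, called after ">>>" as a command line: name --argument value ..., lists and objects as JSON in quotes. servo_tool: Moves the arm, as the interface text tells. Its arguments: {"type":"object","properties":{"moves":{"type":"array","items":{"type":"object","properties":{"xyz":{"type":"array","items":{"type":"number"}},"rot":{"type":"array","items":{"type":"number"}},"hand":{"type":"number"}}}},"squeeze":{"type":"number"}},"required":["moves"]}

```bash
mkdir -p pics; cat > h.py <<'E'
import numpy as np, cv2
from scipy.spatial.transform import Rotation as R
from station import r
def snap(n,f):
    d=r.get_image(n); cv2.imwrite('pics/'+f,d['image'][:,:,::-1]); np.savez('pics/'+f[:-4]+'.npz',**{k:np.array(v) for k,v in d.items()}); return d
def pts(d):
    v,u=np.mgrid[0:480,0:640]; z=d['depth']
    c=np.stack([(u-d['cx'])/d['fx']*z,(v-d['cy'])/d['fy']*z,z],-1)
    Rm=rotm(d); return c@Rm.T+np.array(d['eye'])
def rotm(d):
    a=np.array(d['rotation']); 
    return a if a.shape==(3,3) else R.from_quat(a[[1,2,3,0]]).as_matrix()
E
python3 - <<'E'
from h import *
o=r.get_obs(); print(o)
for n in ['scene','side','wrist']:
    d=snap(n,n+'0.png'); print(n,d['eye'],np.array(d['rotation']).round(3).tolist(),d['fx'],d['cx'],d['cy'])
E
```

```text
{'t': 0.0, 'qpos': array([-1.26579312,  0.57656048,  0.02484831,  1.43791509, -0.01498854,
        1.12898616, -0.05653175]), 'dq': array([-1.43350147e-03, -4.91482641e-04,  4.00762000e-04,  1.59141727e-03,
        5.48149488e-04,  6.11497948e-04,  6.98830992e-05]), 'joint_torque': array([-8.05672244e-04, -7.65750647e+01,  2.24983469e+00, -2.85979092e+01,
        1.52188068e-02,  1.27087481e-02,  7.38328737e-06]), 'tcp_pos': array([0.25572221, 0.62424054, 0.25542115]), 'tool_rot': array([ 0.69370776,  0.136007  ,  0.69386689, -0.13718738]), 'wrist_force': array([ 0.22021274, -0.22041319,  0.46074121]), 'torque': array([-0.03383021,  0.05287828,  0.02893582]), 'opening': 0.08540435658289663}
scene [ 1.49829746 -0.5385284   0.9744314 ] [-0.377, 0.768, 0.465, -0.228] 591.5675180568328 327.7614244435673 228.0410662792521
side [ 0.06115468 -0.56871798  0.72437185] [-0.381, 0.855, -0.32, 0.144] 502.8597432878227 324.09858066132654 242.63491384997351
wrist [0.18067283 0.65612039 0.37337181] [0.133, 0.819, 0.551, 0.089] 407.8924017821028 315.6354283114642 239.35528022050238
```

View pics/scene0.png

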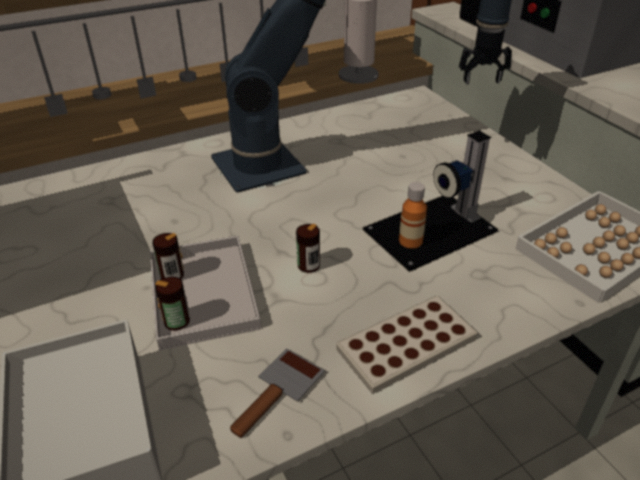

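View pics/side0.png

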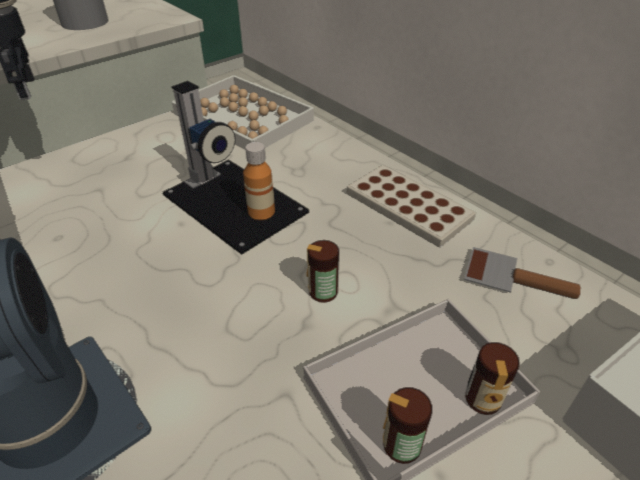

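View pics/wrist0.png

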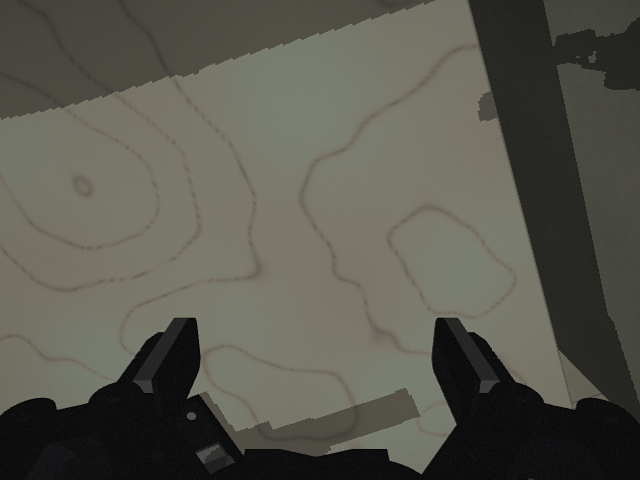

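The scene view shows the bottle at (412,215), the tin at (308,248), the post at (472,175) and the tray with two checked tins at about (205,290). In the side view the tin is at (322,270) and its seal at (315,248), pointing left. The wrist view shows only marble. Next I measure positions.

```bash
python3 - <<'E'
from h import *
for n in ['scene','side']:
    d=dict(np.load(f'pics/{n}0.npz')); P=pts(d); im=d['image'].astype(int)
    def box(u0,u1,v0,v1):
        m=np.zeros((480,640),bool); m[v0:v1,u0:u1]=1; return m&(d['depth']>0)
    B={'scene':dict(tin=(290,330,215,280),ca=(145,190,225,285),cb=(150,195,272,335),bot=(392,432,178,255),plate=(355,505,190,270),tray=(140,270,230,350),lens=(425,500,125,225)),
       'side':dict(tin=(300,345,235,305),ca=(375,440,380,470),cb=(460,525,335,420),bot=(236,280,138,225),plate=(155,315,150,255),tray=(295,545,295,480),lens=(170,245,78,190))}[n]
    for k in ['tin','ca','cb','bot']:
        m=box(*B[k]); z=P[...,2]; zs=z[m]; top=np.percentile(zs[zs<.2],99.7)
        t=m&(z>top-.006)&(z<.25)
        q=P[t][:,:2]; c,rad=cv2.minEnclosingCircle(q.astype(np.float32))
        print(n,k,'top',top.round(4),'circ',np.round(c,4),round(rad,4),'mean',q.mean(0).round(4),t.sum())
        if k!='bot':
            g=t&(im[...,0]>130)&(im[...,2]<90)
            if g.sum(): 
                s=P[g][:,:2].mean(0); print('  seal',s.round(4),g.sum(),np.degrees(np.arctan2(*(s-np.array(c))[::-1])).round(1))
    m=box(*B['plate'])&(im.sum(-1)<90)&(abs(P[...,2]-.012)<.006)
    print(n,'plate',cv2.minAreaRect(P[m][:,:2].astype(np.float32)),np.median(P[m][:,2]))
    m=box(*B['tray'])&(abs(P[...,2]-.035)<.004)
    print(n,'tray',cv2.minAreaRect(P[m][:,:2].astype(np.float32)),m.sum())
    m=box(*B['lens'])&(P[...,2]>.1)&(P[...,2]<.2)&(im.min(-1)>110)
    q=P[m]; print('ring',np.median(q,0).round(4),q.min(0).round(3),q.max(0).round(3),m.sum())
    m=box(*B['lens'])&(P[...,2]>.2)&(P[...,2]<.27)
    print('post',cv2.minAreaRect(P[m][:,:2].astype(np.float32)))
E
```

```text
scene tin top 0.1152 circ [ 0.4993 -0.0672] 0.0326 mean [ 0.4993 -0.0698] 274
  seal [ 0.4861 -0.0513] 13 129.7
scene ca top 0.1203 circ [ 0.4501 -0.3811] 0.0966 mean [ 0.4326 -0.3903] 450
  seal [ 0.4732 -0.404 ] 25 -44.8
scene cb top 0.1201 circ [ 0.5383 -0.4137] 0.0316 mean [ 0.538  -0.4139] 402
  seal [ 0.5212 -0.4248] 17 -146.9
scene bot top 0.1854 circ [0.5455 0.1984] 0.0255 mean [0.548  0.1978] 141
scene plate ((0.5262778401374817, 0.2763729691505432), (0.20047475397586823, 0.30429545044898987), 4.865431785583496) 0.013409018083335833
scene tray ((0.4709198474884033, -0.3326101303100586), (0.21993079781532288, 0.30651018023490906), 78.21142578125) 991
ring [0.4913 0.3029 0.1202] [0.48  0.302 0.113] [0.501 0.304 0.136] 4
post ((0.5136197805404663, 0.40080446004867554), (0.04894866421818733, 0.047287099063396454), 4.561700820922852)
side tin top 0.1136 circ [ 0.4978 -0.0684] 0.0304 mean [ 0.497  -0.0703] 581
  seal [ 0.4891 -0.053 ] 57 119.6
side ca top 0.1182 circ [ 0.3824 -0.379 ] 0.0299 mean [ 0.381  -0.3801] 1381
  seal [ 0.3756 -0.3628] 139 112.8
side cb top 0.1185 circ [ 0.5364 -0.4134] 0.0306 mean [ 0.5344 -0.4133] 1100
  seal [ 0.5231 -0.4249] 117 -139.0
side bot top 0.1842 circ [0.547  0.1986] 0.0209 mean [0.5451 0.1979] 181
side plate ((0.5209708213806152, 0.27478593587875366), (0.1962890625, 0.2973017990589142), 4.609270095825195) 0.012639250493048926
side tray ((0.4706156253814697, -0.33098524808883667), (0.22201082110404968, 0.3013955354690552), 78.16223907470703) 2382
ring [0.5189 0.3059 0.1566] [0.479 0.3   0.109] [0.564 0.387 0.193] 579
post ((0.5134974718093872, 0.402532696723938), (0.04559917747974396, 0.04629743471741676), 5.037230968475342)
```

```bash
cat >> h.py <<'E'
def st():
    o=r.get_obs(); q=np.array(o['tool_rot']); Rt=R.from_quat(q[[1,2,3,0]]).as_matrix()
    yaw=np.degrees(np.arctan2(Rt[1,1],Rt[0,1]))
    print('t',round(o['t'],2),'tcp',o['tcp_pos'].round(4),'yaw_y',yaw.round(2),'tilt x',Rt[:,0].round(3),'q',np.round(o['qpos'],2),'F',np.round(o['wrist_force'],1),'op',round(o['opening'],4))
    return np.array(o['tcp_pos']),Rt
def shift(goal):
    p,Rt=st(); print('total cm in tool axes',(Rt.T@(np.array(goal)-p)*100).round(2))
E
python3 - <<'E'
from h import *
p,Rt=st(); print(Rt.round(3))
for n,(u,v) in dict(side=(217,144),scene=(446,180)).items():
    d=dict(np.load(f'pics/{n}0.npz')); P=pts(d); print(n,P[v-4:v+5:4,u-4:u+5:4].round(3).reshape(-1,3).tolist())
shift([0.40,0.46,0.36]); shift([0.546,0.1985,0.36]); shift([0.546,0.1985,0.178])
E
```

```text
t 0.15 tcp [0.2558 0.6244 0.2556] yaw_y 67.73 tilt x [-0.    -0.001 -1.   ] q [-1.27  0.58  0.02  1.44 -0.01  1.13 -0.06] F [0.9 0.1 0.2] op 0.0851
[[-0.     0.379  0.925]
 [-0.001  0.925 -0.379]
 [-1.    -0.001  0.   ]]
side [[0.507, 0.303, 0.167], [0.514, 0.297, 0.167], [0.525, 0.301, 0.161], [0.504, 0.299, 0.16], [0.513, 0.299, 0.156], [0.522, 0.297, 0.154], [0.504, 0.303, 0.149], [0.511, 0.298, 0.148], [0.522, 0.3, 0.143]]
scene [[0.518, 0.299, 0.167], [0.526, 0.305, 0.17], [0.542, 0.303, 0.18], [0.521, 0.298, 0.158], [0.533, 0.301, 0.163], [0.539, 0.308, 0.165], [0.525, 0.297, 0.148], [0.537, 0.299, 0.154], [0.54, 0.309, 0.153]]
t 0.15 tcp [0.2558 0.6244 0.2556] yaw_y 67.73 tilt x [-0.    -0.001 -1.   ] q [-1.27  0.58  0.02  1.44 -0.01  1.13 -0.06] F [0.9 0.1 0.2] op 0.0851
total cm in tool axes [-10.42  -9.76  19.58]
t 0.15 tcp [0.2558 0.6244 0.2556] yaw_y 67.73 tilt x [-0.    -0.001 -1.   ] q [-1.27  0.58  0.02  1.44 -0.01  1.13 -0.06] F [0.9 0.1 0.2] op 0.0851
total cm in tool axes [-10.4  -28.42  43.  ]
t 0.15 tcp [0.2558 0.6244 0.2556] yaw_y 67.73 tilt x [-0.    -0.001 -1.   ] q [-1.27  0.58  0.02  1.44 -0.01  1.13 -0.06] F [0.9 0.1 0.2] op 0.0851
total cm in tool axes [  7.8 -28.4  43. ]
```

>>> servo_tool --moves '[{"xyz": [-3.5, -0.8, 1.2], "rot": [0, 0, 0], "hand": 1}, {"xyz": [-3.5, -0.8, 1.2], "rot": [0, 0, 0], "hand": 1}, {"xyz": [-3.5, -0.8, 1.2], "rot": [0, 0, 0], "hand": 1}, {"xyz": [0, -2.17, 3.28], "rot": [0, 0, 0], "hand": 1}, {"xyz": [0, -2.17, 3.28], "rot": [0, 0, 0], "hand": 1}, {"xyz": [0, -2.17, 3.28], "rot": [0, 0, 0], "hand": 1}, {"xyz": [0, -2.17, 3.28], "rot": [0, 0, 0], "hand": 1}, {"xyz": [0, -2.17, 3.28], "rot": [0, 0, 0], "hand": 1}]'

```text
t: 0.82
tcp_pos: [0.3914, 0.4244, 0.3612]
tool_rot: [0.694, 0.137, 0.694, -0.137]
wrist_force: [1.0, 0.3, 0.3]
opening: 0.0855
```

>>> servo_tool --moves '[{"xyz": [0, -2.17, 3.28], "rot": [0, 0, 0], "hand": 1}, {"xyz": [0, -2.17, 3.28], "rot": [0, 0, 0], "hand": 1}, {"xyz": [0, -2.17, 3.28], "rot": [0, 0, 0], "hand": 1}, {"xyz": [0, -2.17, 3.28], "rot": [0, 0, 0], "hand": 1}, {"xyz": [0, -2.17, 3.28], "rot": [0, 0, 0], "hand": 1}, {"xyz": [0, -2.17, 3.28], "rot": [0, 0, 0], "hand": 1}, {"xyz": [0, -2.17, 3.28], "rot": [0, 0, 0], "hand": 1}, {"xyz": [0, 0, 0], "rot": [0.12, 0, 0], "hand": 1}]'

```text
t: 1.48
tcp_pos: [0.5498, 0.1889, 0.3613]
tool_rot: [0.685, 0.178, 0.683, -0.181]
wrist_force: [-0.3, -0.2, 1.1]
opening: 0.0855
```

>>> servo_tool --moves '[{"xyz": [0, 0, 0], "rot": [0.12, 0, 0], "hand": 1}, {"xyz": [0, 0, 0], "rot": [0.12, 0, 0], "hand": 1}, {"xyz": [0, 0, 0], "rot": [0.12, 0, 0], "hand": 1}, {"xyz": [0, 0, 0], "rot": [0.12, 0, 0], "hand": 1}, {"xyz": [0, 0, 0], "rot": [0.12, 0, 0], "hand": 1}, {"xyz": [0, 0, 0], "rot": [0.12, 0, 0], "hand": 1}, {"xyz": [0, 0, 0], "rot": [0.12, 0, 0], "hand": 1}, {"xyz": [0, 0, 0], "rot": [0.12, 0, 0], "hand": 1}]'

```text
t: 2.15
tcp_pos: [0.5455, 0.1986, 0.3611]
tool_rot: [0.523, 0.475, 0.523, -0.476]
wrist_force: [0.5, 0.3, -0.4]
opening: 0.0853
```

```bash
python3 - <<'E'
from h import *
d=snap('wrist','w1.png'); shift([0.546,0.1985,0.178])
P=pts(d); z=P[...,2]; im=d['image'].astype(int)
m=(z>.165)&(z<.2)&(d['depth']>0)&(im.min(-1)>90)
print(m.sum(), cv2.minEnclosingCircle(P[m][:,:2].astype(np.float32)), P[m].mean(0))
E
```

```text
t 2.2 tcp [0.5454 0.1987 0.361 ] yaw_y 5.01 tilt x [-0.001 -0.    -1.   ] q [-0.7   0.38  0.41  1.53 -0.16  1.26 -0.18] F [-0.1  1.   0.9] op 0.0854
total cm in tool axes [18.3   0.07  0.02]
2480 ((0.5226062536239624, 0.2623966932296753), 0.08437268435955048) [0.54104273 0.22407244 0.18214925]
```

View pics/w1.png

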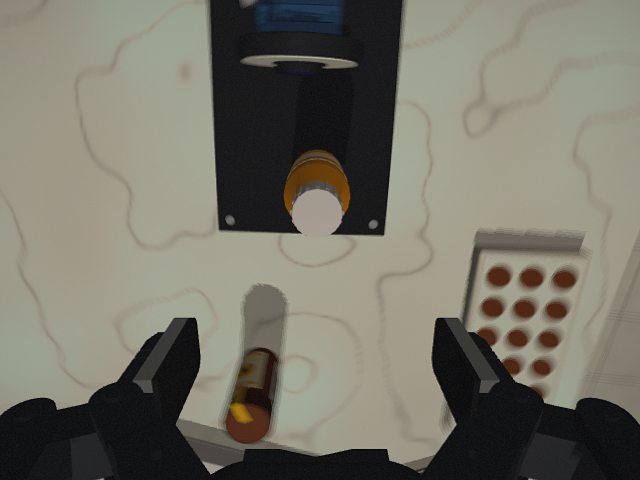

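The wrist view shows the cap at (317,212), the ring at (300,62) and the tin at (250,415) with its seal at (240,412).

```bash
python3 - <<'E'
from h import *
d=dict(np.load('pics/w1.npz')); P=pts(d); z=P[...,2]; im=d['image'].astype(int)
w=np.zeros((480,640),bool); w[180:240,285:350]=1
m=w&(z>.172)&(z<.195)&(im.min(-1)>90)
print(d['eye'],m.sum(), cv2.minEnclosingCircle(P[m][:,:2].astype(np.float32)), P[m].mean(0))
# ray of top-face centre
w2=w&(im.min(-1)>120); (u,v),rr=cv2.minEnclosingCircle(np.argwhere(w2)[:,::-1].astype(np.float32)); print(u,v,rr)
def ray(u,v,h):
    q=rotm(d)@np.array([(u-d['cx'])/d['fx'],(v-d['cy'])/d['fy'],1]); return d['eye']+q*(h-d['eye'][2])/q[2]
print(ray(317,212,.182))
w=np.zeros((480,640),bool); w[45:75,235:362]=1
m=w&(im.min(-1)>100); print('ring',np.median(P[m],0),P[m].min(0),P[m].max(0))
print('lens tip',ray(298,73,.17),P[66:76:3,285:312:6][...,:].round(3).tolist())
print('screws', ray(230,220,.012),ray(374,224,.012))
E
```

```text
[0.5379675  0.28051037 0.47889694] 1977 ((0.5461060404777527, 0.20225337147712708), 0.02028048038482666) [0.54609192 0.20283732 0.18209383]
317.0 224.1999969482422 35.25687026977539
[0.54636886 0.20367338 0.182     ]
ring [0.52683914 0.30807274 0.18773265] [0.48704399 0.28051037 0.12439051] [0.56190057 0.31145984 0.47889694]
lens tip [0.52345707 0.29947692 0.17      ] [[[0.514, 0.303, 0.166], [0.518, 0.304, 0.169], [0.522, 0.304, 0.17], [0.526, 0.305, 0.167], [0.531, 0.305, 0.167]], [[0.514, 0.301, 0.167], [0.518, 0.302, 0.167], [0.522, 0.302, 0.167], [0.527, 0.303, 0.168], [0.531, 0.303, 0.166]], [[0.514, 0.3, 0.165], [0.518, 0.3, 0.167], [0.523, 0.3, 0.168], [0.527, 0.301, 0.168], [0.531, 0.301, 0.165]], [[0.512, 0.299, 0.143], [0.517, 0.299, 0.145], [0.522, 0.3, 0.145], [0.526, 0.3, 0.146], [0.531, 0.3, 0.147]]]
screws [0.44929856 0.13979545 0.012     ] [0.62022441 0.15166662 0.012     ]
```

>>> servo_tool --moves '[{"xyz": [3.5, 0.07, -0.25], "rot": [0, 0, 0], "hand": 1}, {"xyz": [3.5, 0, 0], "rot": [0, 0, 0], "hand": 1}, {"xyz": [3.5, 0, 0], "rot": [0, 0, 0], "hand": 1}, {"xyz": [3.5, 0, 0], "rot": [0, 0, 0], "hand": 1}, {"xyz": [2.5, 0, 0], "rot": [0, 0, 0], "hand": 1}, {"xyz": [1.8, 0, 0], "rot": [0, 0, 0], "hand": 1}, {"xyz": [0, 0, 0], "rot": [0, 0, 0], "hand": 1}]'

```text
t: 2.78
tcp_pos: [0.5439, 0.2007, 0.1745]
tool_rot: [0.525, 0.471, 0.527, -0.475]
wrist_force: [-0.9, 0.5, -0.5]
opening: 0.0857
```

>>> servo_tool --moves '[{"xyz": [0, 0, 0], "rot": [0, 0, 0], "hand": 0}, {"xyz": [0, 0, 0], "rot": [0, 0, 0], "hand": 0}, {"xyz": [0, 0, 0], "rot": [0, 0, 0], "hand": 0}, {"xyz": [0, 0, 0], "rot": [0, 0, 0], "hand": 0}, {"xyz": [0, 0, 0], "rot": [0, 0, 0], "hand": 0}, {"xyz": [0, 0, 0], "rot": [0, 0, 0], "hand": 0}, {"xyz": [0, 0, 0], "rot": [0, 0, 0], "hand": 0}]' --squeeze 50

```text
t: 3.37
tcp_pos: [0.5467, 0.2014, 0.18]
tool_rot: [0.525, 0.475, 0.525, -0.473]
wrist_force: [-2.0, -0.7, 6.9]
opening: 0.0375
```

```bash
python3 - <<'E'
from h import *
shift([0.65,0.02,0.36]);d=snap('scene','s2.png');d=snap('side','d2.png')
a=cv2.imread('pics/s2.png')[80:320,330:550];b=cv2.imread('pics/d2.png')[80:320,130:350]
cv2.imwrite('pics/c2.png',cv2.resize(np.hstack([a,b]),None,fx=1.8,fy=1.8))
E
```

```text
t 3.37 tcp [0.5467 0.2014 0.18  ] yaw_y 5.87 tilt x [ 0.002  0.001 -1.   ] q [-0.66  0.54  0.34  1.8  -0.24  0.84 -0.1 ] F [-2.  -0.7  6.9] op 0.0375
total cm in tool axes [-18.     8.46  19.08]
```

View pics/c2.png

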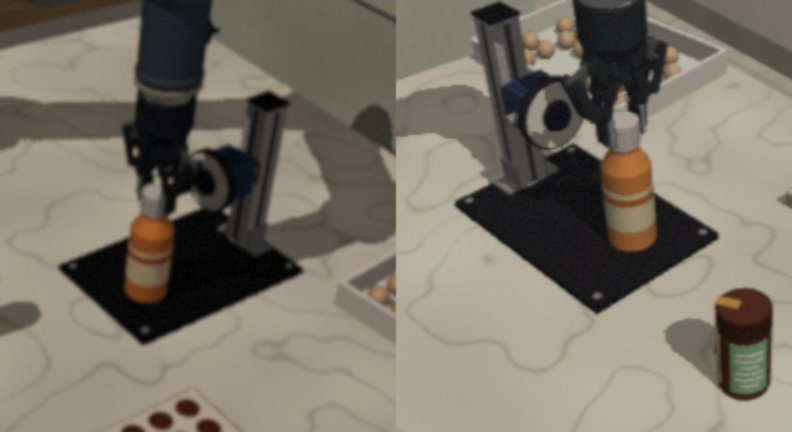

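The fingers hold the cap and the opening of 37.5 mm matches it. Lift and carry next.

>>> servo_tool --moves '[{"xyz": [-1, 0, 0], "rot": [0, 0, 0], "hand": 0}, {"xyz": [-2.5, 0, 0], "rot": [0, 0, 0], "hand": 0}, {"xyz": [-2.5, 0.5, 1], "rot": [0, 0, 0], "hand": 0}, {"xyz": [-1, 1.1, 2.5], "rot": [0, 0, 0], "hand": 0}, {"xyz": [0, 1.1, 2.5], "rot": [0, 0, 0], "hand": 0}, {"xyz": [0, 1.1, 2.5], "rot": [0, 0, 0], "hand": 0}, {"xyz": [0, 1.1, 2.5], "rot": [0, 0, 0], "hand": 0}, {"xyz": [0, 1.1, 2.5], "rot": [0, 0, 0], "hand": 0}]'

```text
t: 4.13
tcp_pos: [0.6199, 0.0719, 0.2494]
tool_rot: [0.525, 0.474, 0.525, -0.474]
wrist_force: [0.4, 0.9, -2.7]
opening: 0.0377
```

>>> servo_tool --moves '[{"xyz": [0, 1.1, 2.5], "rot": [0, 0, 0], "hand": 0}, {"xyz": [0, 1.1, 2], "rot": [0, 0, 0], "hand": 0}, {"xyz": [0, 0.5, 1], "rot": [0, 0, 0], "hand": 0}, {"xyz": [0, 0, 0], "rot": [0, 0, 0], "hand": 0}, {"xyz": [1.5, 0, 0], "rot": [0, 0, 0], "hand": 0}, {"xyz": [2, 0, 0], "rot": [0, 0, 0], "hand": 0}, {"xyz": [2, 0, 0], "rot": [0, 0, 0], "hand": 0}, {"xyz": [0, 0, 0], "rot": [0, 0, 0], "hand": 0}]'

```text
t: 4.8
tcp_pos: [0.6493, 0.0231, 0.1899]
tool_rot: [0.523, 0.472, 0.527, -0.475]
wrist_force: [-2.0, 0.6, -3.2]
opening: 0.0376
```

```bash
python3 - <<'E'
from h import *
shift([0.65,0.02,0.168]);d=snap('scene','s3.png');P=pts(d);d=snap('side','d3.png')
a=cv2.imread('pics/s3.png')[120:360,290:510];b=cv2.imread('pics/d3.png')[80:320,230:450]
cv2.imwrite('pics/c3.png',cv2.resize(np.hstack([a,b]),None,fx=1.8,fy=1.8))
E
```

```text
t 4.8 tcp [0.6493 0.0231 0.1899] yaw_y 5.95 tilt x [-0.007  0.001 -1.   ] q [-0.31  0.63  0.35  1.6  -0.25  0.97  0.22] F [-2.   0.6 -3.2] op 0.0376
total cm in tool axes [2.19 0.05 0.32]
```

View pics/c3.png

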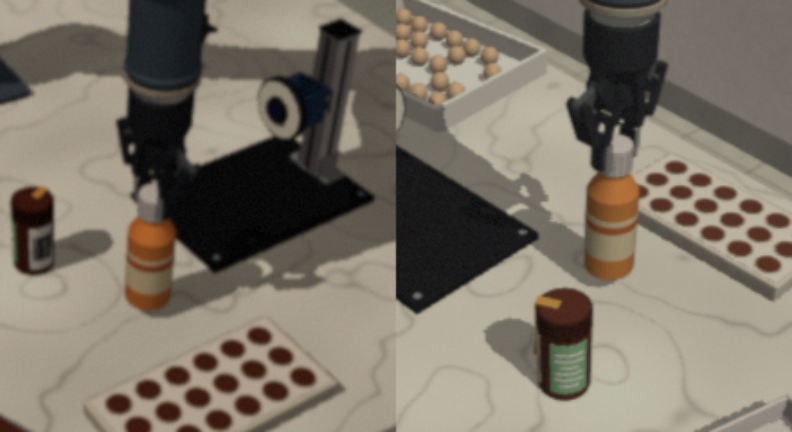

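The bottle hangs upright over clear marble. Lower it until the force rises.

>>> servo_tool --moves '[{"xyz": [1, 0, 0], "rot": [0, 0, 0], "hand": 0}, {"xyz": [0.6, 0, 0], "rot": [0, 0, 0], "hand": 0}, {"xyz": [0.3, 0, 0], "rot": [0, 0, 0], "hand": 0}, {"xyz": [0, 0, 0], "rot": [0, 0, 0], "hand": 0}, {"xyz": [0, 0, 0], "rot": [0, 0, 0], "hand": 0}]'

```text
t: 5.32
tcp_pos: [0.6519, 0.021, 0.1744]
tool_rot: [0.525, 0.474, 0.525, -0.474]
wrist_force: [0.1, 0.1, -2.2]
opening: 0.0375
```

>>> servo_tool --moves '[{"xyz": [0.2, 0, 0], "rot": [0, 0, 0], "hand": 0}, {"xyz": [0, 0, 0], "rot": [0, 0, 0], "hand": 0}, {"xyz": [0, 0, 0], "rot": [0, 0, 0], "hand": 0}]'

```text
t: 5.57
tcp_pos: [0.652, 0.021, 0.1724]
tool_rot: [0.525, 0.474, 0.525, -0.474]
wrist_force: [-0.6, 0.4, -1.9]
opening: 0.0378
```

>>> servo_tool --moves '[{"xyz": [0.3, 0, 0], "rot": [0, 0, 0], "hand": 0}, {"xyz": [0, 0, 0], "rot": [0, 0, 0], "hand": 0}, {"xyz": [0, 0, 0], "rot": [0, 0, 0], "hand": 0}]'

```text
t: 5.82
tcp_pos: [0.6518, 0.021, 0.1691]
tool_rot: [0.525, 0.474, 0.525, -0.474]
wrist_force: [-0.2, 0.1, -3.0]
opening: 0.0375
```

>>> servo_tool --moves '[{"xyz": [0.2, 0, 0], "rot": [0, 0, 0], "hand": 0}, {"xyz": [0, 0, 0], "rot": [0, 0, 0], "hand": 0}, {"xyz": [0, 0, 0], "rot": [0, 0, 0], "hand": 0}]'

```text
t: 6.07
tcp_pos: [0.6522, 0.0209, 0.168]
tool_rot: [0.525, 0.474, 0.525, -0.474]
wrist_force: [-0.7, -0.2, 5.5]
opening: 0.0378
```

The force rises, so the bottle is on the marble. Release.

>>> servo_tool --moves '[{"xyz": [0, 0, 0], "rot": [0, 0, 0], "hand": 0.6}, {"xyz": [0, 0, 0], "rot": [0, 0, 0], "hand": 1}, {"xyz": [0, 0, 0], "rot": [0, 0, 0], "hand": 1}, {"xyz": [0, 0, 0], "rot": [0, 0, 0], "hand": 1}, {"xyz": [-1, 0, 0], "rot": [0, 0, 0], "hand": 1}, {"xyz": [-4, 0, 0], "rot": [0, 0, 0], "hand": 1}, {"xyz": [-4, 0, 0], "rot": [0, 0, 0], "hand": 1}, {"xyz": [-4, 0, 0], "rot": [0, 0, 0], "hand": 1}]'

```text
t: 6.73
tcp_pos: [0.6515, 0.0208, 0.2994]
tool_rot: [0.525, 0.474, 0.525, -0.474]
wrist_force: [1.6, 0.5, 0.5]
opening: 0.0851
```

```bash
python3 - <<'E'
from h import *
shift([0.498,-0.0685,0.27])
d=snap('wrist','w4.png');P=pts(d);z=P[...,2]
d2=snap('side','d4.png')
E
```

```text
t 6.73 tcp [0.6515 0.0208 0.2994] yaw_y 5.82 tilt x [-0.001 -0.001 -1.   ] q [-0.33  0.54  0.39  1.45 -0.21  1.2   0.19] F [1.6 0.5 0.5] op 0.0851
total cm in tool axes [  2.96 -16.18   7.32]
```

View pics/w4.png

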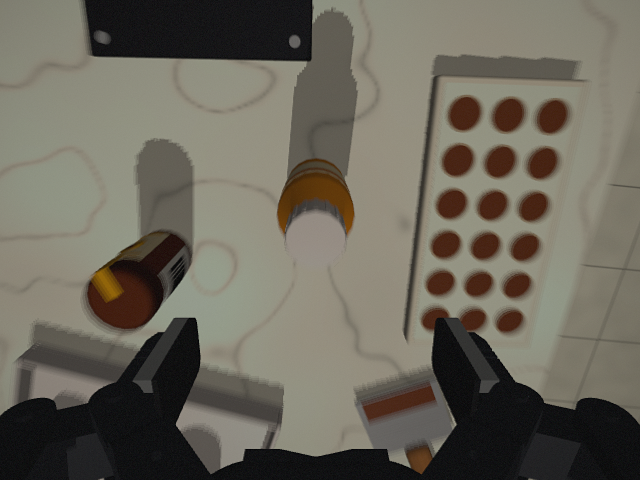

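View pics/d4.png

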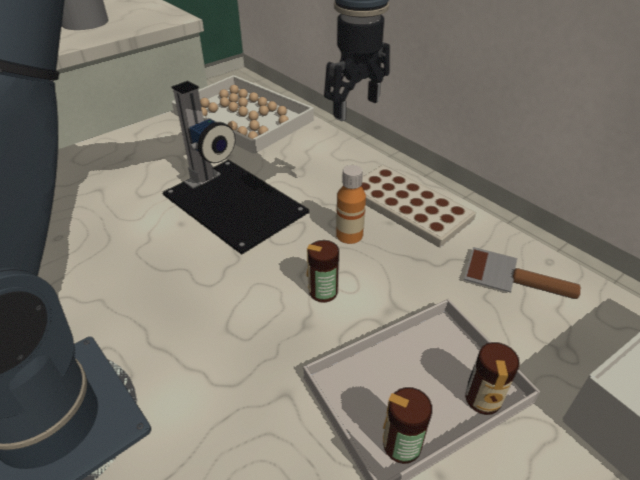

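The bottle stands at (350,210) in the side view. In the wrist view the lid is at about (125,295) and the seal at (107,283).

```bash
python3 - <<'E'
from h import *
d=dict(np.load('pics/w4.npz')); P=pts(d); z=P[...,2]; im=d['image'].astype(int)
w=np.zeros((480,640),bool); w[225:335,80:200]=1
lid=w&(z>.104)&(z<.118); c,rad=cv2.minEnclosingCircle(P[lid][:,:2].astype(np.float32)); print('lid',c,rad,np.median(P[lid][:,2]))
g=lid&(im[...,0]>140)&(im[...,2]<70); s=P[g][:,:2].mean(0); print('seal',s,g.sum(), np.degrees(np.arctan2(s[1]-c[1],s[0]-c[0])))
w=np.zeros((480,640),bool); w[190:280,270:360]=1
m=w&(z>.16)&(z<.18)&(im.min(-1)>90); print('bottle cap',P[m].mean(0), m.sum())
d=dict(np.load('pics/d4.npz')); P=pts(d); 
shift([c[0],c[1],0.27])
E
```

```text
lid (0.4978439211845398, -0.06715486943721771) 0.02990078367292881 0.11043114256302355
seal [ 0.48679258 -0.05522987] 122 132.82242833475345
bottle cap [0.65153977 0.02180376 0.17008963] 2583
t 6.83 tcp [0.6547 0.0201 0.3054] yaw_y 5.81 tilt x [ 0.012  0.    -1.   ] q [-0.33  0.53  0.39  1.44 -0.21  1.2   0.19] F [ 1.   0.2 -0. ] op 0.0854
total cm in tool axes [  3.35 -16.53   7.09]
```

>>> servo_tool --moves '[{"xyz": [0, -2.7, 1.2], "rot": [0, 0, 0], "hand": 1}, {"xyz": [0, -2.7, 1.2], "rot": [0, 0, 0], "hand": 1}, {"xyz": [0.5, -2.7, 1.2], "rot": [0, 0, 0], "hand": 1}, {"xyz": [0.5, -2.7, 1.2], "rot": [0, 0, 0], "hand": 1}, {"xyz": [1, -2.7, 1.2], "rot": [0, 0, 0], "hand": 1}, {"xyz": [1, -2.7, 1.2], "rot": [0, 0, 0], "hand": 1}, {"xyz": [0, 0, 0], "rot": [-0.122, 0, 0], "hand": 1}, {"xyz": [0, 0, 0], "rot": [-0.122, 0, 0], "hand": 1}]'

```text
t: 7.5
tcp_pos: [0.4964, -0.0682, 0.2679]
tool_rot: [0.579, 0.406, 0.579, -0.406]
wrist_force: [0.5, -0.1, 0.5]
opening: 0.0857
```

>>> servo_tool --moves '[{"xyz": [0, 0, 0], "rot": [-0.122, 0, 0], "hand": 1}, {"xyz": [0, 0, 0], "rot": [-0.122, 0, 0], "hand": 1}, {"xyz": [0, 0, 0], "rot": [-0.122, 0, 0], "hand": 1}, {"xyz": [0, 0, 0], "rot": [0, 0, 0], "hand": 1}]'

```text
t: 7.83
tcp_pos: [0.4982, -0.0674, 0.2681]
tool_rot: [0.644, 0.293, 0.643, -0.293]
wrist_force: [-0.0, -0.3, 0.7]
opening: 0.0855
```

```bash
python3 - <<'E'
from h import *
d=snap('wrist','w5.png'); P=pts(d); z=P[...,2]; im=d['image'].astype(int)
lid=(z>.104)&(z<.118)&(d['depth']>0); lab=lid.astype(np.uint8)
n,L,S,C=cv2.connectedComponentsWithStats(lab); i=1+np.argmax(S[1:,4]); lid=L==i; print(S[i],C[i])
c,rad=cv2.minEnclosingCircle(P[lid][:,:2].astype(np.float32)); print('lid',c,rad,np.median(P[lid][:,2]))
g=lid&(im[...,0]>140)&(im[...,2]<70); s=P[g][:,:2].mean(0); print('seal',s,g.sum(), np.degrees(np.arctan2(s[1]-c[1],s[0]-c[0])))
shift([c[0],c[1],0.107])
E
```

```text
[ 274  182   81   82 5107] [314.00744077 223.40140983]
lid (0.49779918789863586, -0.06665322184562683) 0.02978060580790043 0.11054597294350654
seal [ 0.48917927 -0.0516066 ] 473 119.8075649102942
t 7.88 tcp [ 0.4982 -0.0674  0.2679] yaw_y 40.66 tilt x [ 0.001  0.    -1.   ] q [-0.15  0.32  0.26  1.87 -0.1   0.96  0.86] F [ 0.5  0.1 -0.1] op 0.0854
total cm in tool axes [ 1.609e+01  1.000e-02 -9.000e-02]
```

View pics/w5.png

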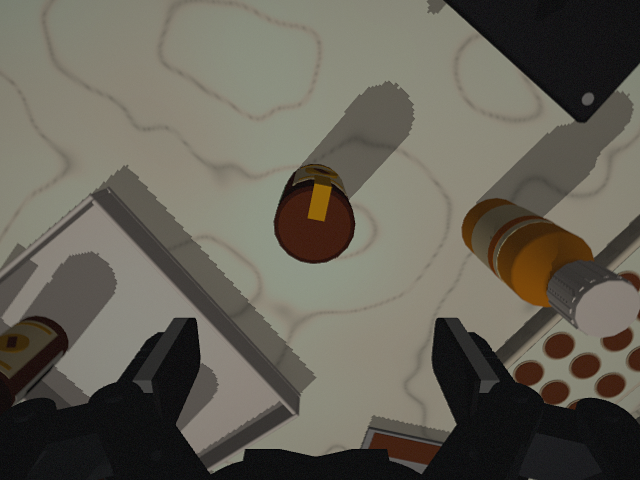

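The lid is centred at (314,223) between the fingers, and the seal at (319,201) gives a heading of 120°. Descend and grip the lid.

>>> servo_tool --moves '[{"xyz": [3.5, 0, 0], "rot": [0, 0, 0], "hand": 1}, {"xyz": [3.5, 0, 0], "rot": [0, 0, 0], "hand": 1}, {"xyz": [3.5, 0, 0], "rot": [0, 0, 0], "hand": 1}, {"xyz": [3, 0, 0], "rot": [0, 0, 0], "hand": 1}, {"xyz": [1.6, 0, 0], "rot": [0, 0, 0], "hand": 1}, {"xyz": [1.1, 0, 0], "rot": [0, 0, 0], "hand": 1}, {"xyz": [0, 0, 0], "rot": [0, 0, 0], "hand": 1}, {"xyz": [0, 0, 0], "rot": [0, 0, 0], "hand": 0}]' --squeeze 50

```text
t: 8.55
tcp_pos: [0.4981, -0.0673, 0.1053]
tool_rot: [0.642, 0.295, 0.643, -0.296]
wrist_force: [0.4, -0.4, 0.4]
opening: 0.0754
```

>>> servo_tool --moves '[{"xyz": [0, 0, 0], "rot": [0, 0, 0], "hand": 0}, {"xyz": [0, 0, 0], "rot": [0, 0, 0], "hand": 0}, {"xyz": [0, 0, 0], "rot": [0, 0, 0], "hand": 0}, {"xyz": [0, 0, 0], "rot": [0, 0, 0], "hand": 0}, {"xyz": [0, 0, 0], "rot": [0, 0, 0], "hand": 0}]'

```text
t: 8.97
tcp_pos: [0.4987, -0.0674, 0.1067]
tool_rot: [0.644, 0.295, 0.642, -0.294]
wrist_force: [-2.0, -1.4, 6.4]
opening: 0.057
```

```bash
python3 - <<'E'
from h import *
shift([0.535,0.139,0.25])
E
```

```text
t 8.97 tcp [ 0.4987 -0.0674  0.1067] yaw_y 40.73 tilt x [ 0.002 -0.    -1.   ] q [-0.09  0.53  0.19  2.07 -0.19  0.55  0.95] F [-2.  -1.4  6.4] op 0.057
total cm in tool axes [-14.33  16.24 -13.25]
```

>>> servo_tool --moves '[{"xyz": [-1, 0, 0], "rot": [0, 0, 0], "hand": 0}, {"xyz": [-2.5, 0, 0], "rot": [0, 0, 0], "hand": 0}, {"xyz": [-2.5, 0.5, -0.5], "rot": [0, 0, 0], "hand": 0}, {"xyz": [-2, 1.3, -1.05], "rot": [0, 0, 0], "hand": 0}, {"xyz": [-2, 1.8, -1.45], "rot": [0, 0, 0], "hand": 0}, {"xyz": [0, 1.8, -1.45], "rot": [0, 0, 0], "hand": 0}, {"xyz": [0, 1.8, -1.45], "rot": [0, 0, 0], "hand": 0}, {"xyz": [0, 1.8, -1.45], "rot": [0, 0, 0], "hand": 0}]'

```text
t: 9.63
tcp_pos: [0.5184, 0.0485, 0.207]
tool_rot: [0.643, 0.295, 0.642, -0.294]
wrist_force: [0.2, -0.0, -2.3]
opening: 0.0566
```

>>> servo_tool --moves '[{"xyz": [0, 1.8, -1.45], "rot": [0, 0, 0], "hand": 0}, {"xyz": [0, 1.8, -1.45], "rot": [0, 0, 0], "hand": 0}, {"xyz": [0, 1.8, -1.45], "rot": [0, 0, 0], "hand": 0}, {"xyz": [0, 1.2, -1], "rot": [0, 0, 0], "hand": 0}, {"xyz": [0, 0.6, -0.5], "rot": [0, 0, 0], "hand": 0}, {"xyz": [0, 0, 0], "rot": [0, 0, 0], "hand": 0}]'

```text
t: 10.13
tcp_pos: [0.5344, 0.1407, 0.2059]
tool_rot: [0.643, 0.294, 0.643, -0.293]
wrist_force: [-0.7, -0.0, -2.6]
opening: 0.0565
```

```bash
python3 - <<'E'
from h import *
shift([0.535,0.139,0.2065])
for n in ['scene','side']: snap(n,n+'6.png')
a=cv2.imread('pics/scene6.png')[80:320,330:550];b=cv2.imread('pics/side6.png')[40:280,130:350]
cv2.imwrite('pics/c6.png',cv2.resize(np.hstack([a,b]),None,fx=1.8,fy=1.8))
E
```

```text
t 10.13 tcp [0.5344 0.1407 0.2059] yaw_y 40.94 tilt x [ 0.     0.001 -1.   ] q [-0.5   0.46  0.23  1.84 -0.14  0.86  0.51] F [-0.7 -0.  -2.6] op 0.0565
total cm in tool axes [-0.06 -0.07  0.16]
```

View pics/c6.png

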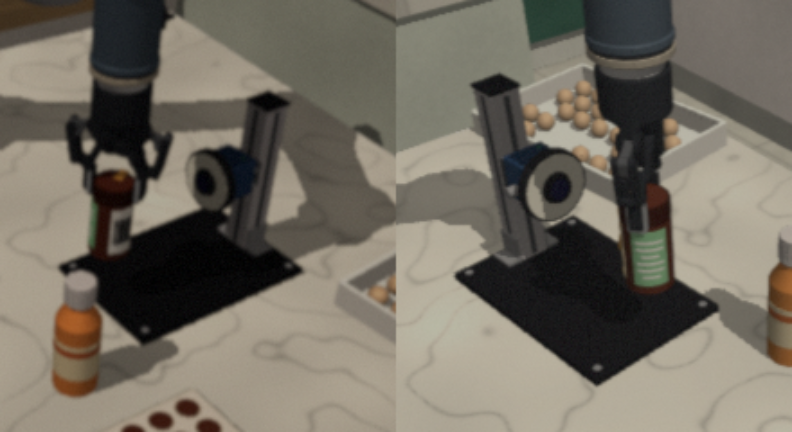

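The tin hangs upright in front of the lens. Turn it about 26° clockwise for the front panel, then check.

>>> servo_tool --moves '[{"xyz": [0, 0, 0.1], "rot": [0.114, 0, 0], "hand": 0}, {"xyz": [0, 0, 0], "rot": [0.114, 0, 0], "hand": 0}, {"xyz": [0, 0, 0], "rot": [0.114, 0, 0], "hand": 0}, {"xyz": [0, 0, 0], "rot": [0.114, 0, 0], "hand": 0}, {"xyz": [0, 0, 0], "rot": [0, 0, 0], "hand": 0}, {"xyz": [0, 0, 0], "rot": [0, 0, 0], "hand": 0}]'

```text
t: 10.73
tcp_pos: [0.535, 0.1366, 0.2055]
tool_rot: [0.56, 0.431, 0.56, -0.432]
wrist_force: [0.0, 0.7, -1.7]
opening: 0.0567
```

```bash
python3 - <<'E'
from h import *
p,_=st()
n=np.array([-.083,.997,0]); L=np.array([.522,.299,.15]); e=(L-p); print('dist',e@n,'lat',e@np.array([.997,.083,0]))
im={}
for nm in ['scene','side','wrist']:
    d=snap(nm,nm+'7.png'); P=pts(d); z=P[...,2]; i=d['image'].astype(int)
    near=(np.hypot(P[...,0]-p[0],P[...,1]-p[1])<.045)&(d['depth']>0)
    m=near&(z>.08)&(z<.18); print(nm,'tin low z',np.percentile(z[m],.5) if m.sum() else None)
    g=near&(z>.195)&(i[...,0]>130)&(i[...,2]<70)&(i[...,0]>i[...,2]+80)
    if g.sum(): s=P[g].mean(0); print(' seal',s,g.sum(),np.degrees(np.arctan2(s[1]-p[1],s[0]-p[0])))
a=cv2.imread('pics/scene7.png')[80:320,330:550];b=cv2.imread('pics/side7.png')[40:280,130:350]
cv2.imwrite('pics/c7.png',cv2.resize(np.hstack([a,b]),None,fx=1.8,fy=1.8))
E
```

```text
t 10.73 tcp [0.535  0.1366 0.2055] yaw_y 14.77 tilt x [-0.    -0.001 -1.   ] q [-0.58  0.47  0.36  1.84 -0.21  0.87  0.14] F [ 0.   0.7 -1.7] op 0.0567
dist 0.16303768412848055 lat 0.00048703551031057367
scene tin low z 0.10103529122433379
 seal [0.53323857 0.14765763 0.21217469] 6 99.19167965935092
side tin low z 0.10030419233363173
 seal [0.53457187 0.14617732 0.21114717] 15 92.75521351003421
wrist tin low z 0.10098793785579135
 seal [0.53447111 0.15529012 0.21000902] 2762 91.72366611868719
```

View pics/c7.png

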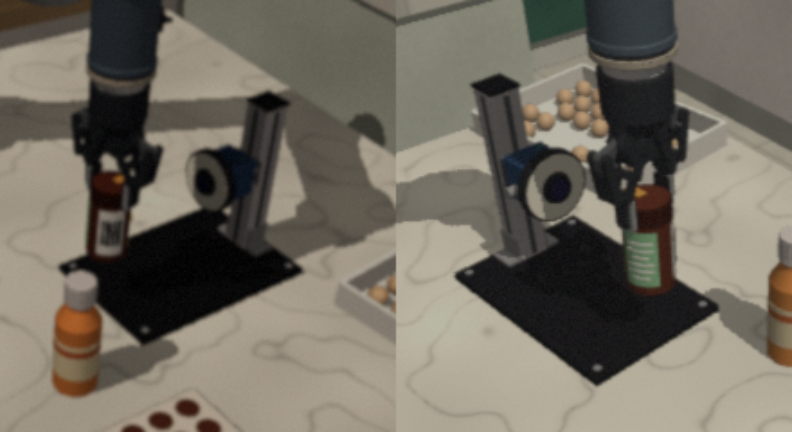

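View pics/wrist7.png

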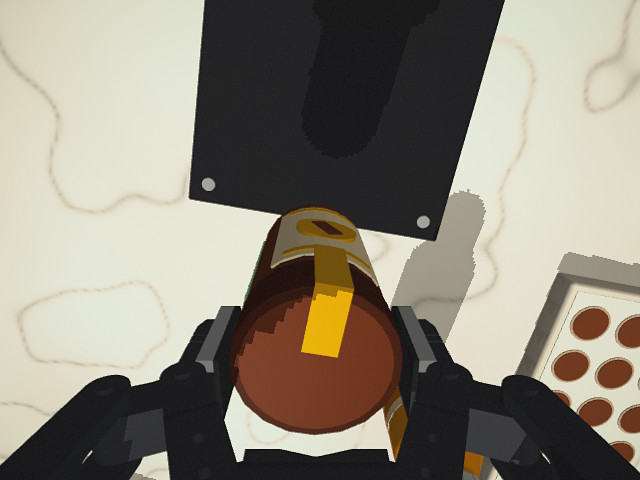

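The medallion panel faces the camera: the seal heading is 92–95° against 94.8°, the distance about 163 mm and the underside at z≈0.10. Hold for a second, then turn 120° clockwise for the ingredients.

>>> servo_tool --moves '[{"xyz": [0, 0, 0], "rot": [0, 0, 0], "hand": 0}, {"xyz": [0, 0, 0], "rot": [0, 0, 0], "hand": 0}, {"xyz": [0, 0, 0], "rot": [0, 0, 0], "hand": 0}, {"xyz": [0, 0, 0], "rot": [0, 0, 0], "hand": 0}, {"xyz": [0, 0, 0], "rot": [0, 0, 0], "hand": 0}, {"xyz": [0, 0, 0], "rot": [0, 0, 0], "hand": 0}, {"xyz": [0, 0, 0], "rot": [0, 0, 0], "hand": 0}, {"xyz": [0, 0, 0], "rot": [0, 0, 0], "hand": 0}]'

```text
t: 11.55
tcp_pos: [0.5352, 0.1379, 0.2053]
tool_rot: [0.56, 0.432, 0.56, -0.432]
wrist_force: [-0.4, 0.4, -2.1]
opening: 0.0566
```

>>> servo_tool --moves '[{"xyz": [0, 0, 0], "rot": [0, 0, 0], "hand": 0}, {"xyz": [0, 0, 0], "rot": [0, 0, 0], "hand": 0}, {"xyz": [0, 0, 0], "rot": [0, 0, 0], "hand": 0}, {"xyz": [0, 0, 0], "rot": [0, 0, 0], "hand": 0}, {"xyz": [0, 0, 0], "rot": [0, 0, 0], "hand": 0}, {"xyz": [0, 0, 0], "rot": [0, 0, 0], "hand": 0}]'

```text
t: 12.05
tcp_pos: [0.5352, 0.1379, 0.2053]
tool_rot: [0.56, 0.432, 0.56, -0.432]
wrist_force: [0.1, 0.9, -2.1]
opening: 0.0564
```

>>> servo_tool --moves '[{"xyz": [0, 0, 0], "rot": [0.1, 0, 0], "hand": 0}, {"xyz": [0, 0, 0], "rot": [0.1, 0, 0], "hand": 0}, {"xyz": [0, 0, 0], "rot": [0.1, 0, 0], "hand": 0}, {"xyz": [0, 0, 0], "rot": [0.1, 0, 0], "hand": 0}, {"xyz": [0, 0, 0], "rot": [0.1, 0, 0], "hand": 0}, {"xyz": [0, 0, 0], "rot": [0.1, 0, 0], "hand": 0}, {"xyz": [0, 0, 0], "rot": [0.1, 0, 0], "hand": 0}, {"xyz": [0, 0, 0], "rot": [0.1, 0, 0], "hand": 0}]'

```text
t: 12.72
tcp_pos: [0.5352, 0.138, 0.2053]
tool_rot: [0.346, 0.617, 0.346, -0.617]
wrist_force: [0.4, 0.3, -2.1]
opening: 0.0568
```

>>> servo_tool --moves '[{"xyz": [0, 0, 0], "rot": [0.1, 0, 0], "hand": 0}, {"xyz": [0, 0, 0], "rot": [0.1, 0, 0], "hand": 0}, {"xyz": [0, 0, 0], "rot": [0.1, 0, 0], "hand": 0}, {"xyz": [0, 0, 0], "rot": [0.1, 0, 0], "hand": 0}, {"xyz": [0, 0, 0], "rot": [0.1, 0, 0], "hand": 0}, {"xyz": [0, 0, 0], "rot": [0.1, 0, 0], "hand": 0}, {"xyz": [0, 0, 0], "rot": [0.1, 0, 0], "hand": 0}, {"xyz": [0, 0, 0], "rot": [0.1, 0, 0], "hand": 0}]'

```text
t: 13.38
tcp_pos: [0.5352, 0.1381, 0.2053]
tool_rot: [0.078, 0.703, 0.078, -0.703]
wrist_force: [-0.3, -0.1, -1.6]
opening: 0.0568
```

```bash
python3 - <<'E'
from h import *
st()
E
```

```text
t 13.38 tcp [0.5352 0.1381 0.2053] yaw_y -77.27 tilt x [ 0.  0. -1.] q [-0.86  0.58  0.84  1.85 -0.53  0.95 -1.13] F [-0.3 -0.1 -1.6] op 0.0568
```

>>> servo_tool --moves '[{"xyz": [0, 0, 0], "rot": [0.1, 0, 0], "hand": 0}, {"xyz": [0, 0, 0], "rot": [0.1, 0, 0], "hand": 0}, {"xyz": [0, 0, 0], "rot": [0.1, 0, 0], "hand": 0}, {"xyz": [0, 0, 0], "rot": [0.1, 0, 0], "hand": 0}, {"xyz": [0, 0, 0], "rot": [0.09, 0, 0], "hand": 0}, {"xyz": [0, 0, 0], "rot": [0, 0, 0], "hand": 0}, {"xyz": [0, 0, 0], "rot": [0, 0, 0], "hand": 0}, {"xyz": [0, 0, 0], "rot": [0, 0, 0], "hand": 0}]'

```text
t: 14.05
tcp_pos: [0.5352, 0.138, 0.2053]
tool_rot: [-0.092, 0.701, -0.092, -0.701]
wrist_force: [-0.1, -1.3, -1.9]
opening: 0.0565
```

```bash
cat > chk.py <<'E'
from h import *
import sys
k=sys.argv[1]; p,_=st()
n=np.array([-.083,.997,0]); L=np.array([.522,.299,.15]); e=(L-p); print('dist',e@n,'lat',e@np.array([.997,.083,0]))
d=snap('wrist','wrist%s.png'%k); P=pts(d); z=P[...,2]; i=d['image'].astype(int)
near=(np.hypot(P[...,0]-p[0],P[...,1]-p[1])<.045)&(d['depth']>0)
g=near&(z>.195)&(i[...,0]>130)&(i[...,2]<70)&(i[...,0]>i[...,2]+80)
if g.sum(): s=P[g].mean(0); print(' seal',s,g.sum(),np.degrees(np.arctan2(s[1]-p[1],s[0]-p[0])))
for nm in ['scene','side']: snap(nm,nm+k+'.png')
a=cv2.imread('pics/scene%s.png'%k)[80:320,330:550];b=cv2.imread('pics/side%s.png'%k)[40:280,130:350]
cv2.imwrite('pics/c%s.png'%k,cv2.resize(np.hstack([a,b]),None,fx=1.8,fy=1.8))
E
python3 chk.py 8
```

```text
t 14.05 tcp [0.5352 0.138  0.2053] yaw_y -104.9 tilt x [-0. -0. -1.] q [-0.93  0.64  0.98  1.85 -0.63  1.   -1.51] F [-0.1 -1.3 -1.9] op 0.0565
dist 0.1616257658798009 lat 0.00022975889500897605
 seal [0.55315669 0.12998627 0.20851958] 3364 -23.97865981006037
```

View pics/c8.png

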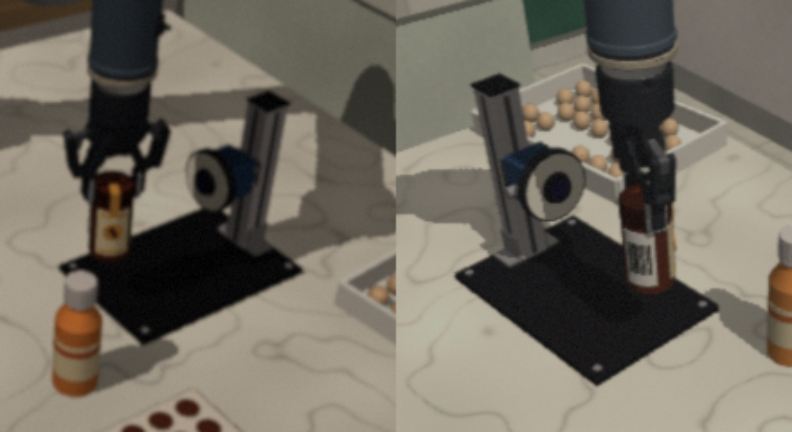

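View pics/wrist8.png

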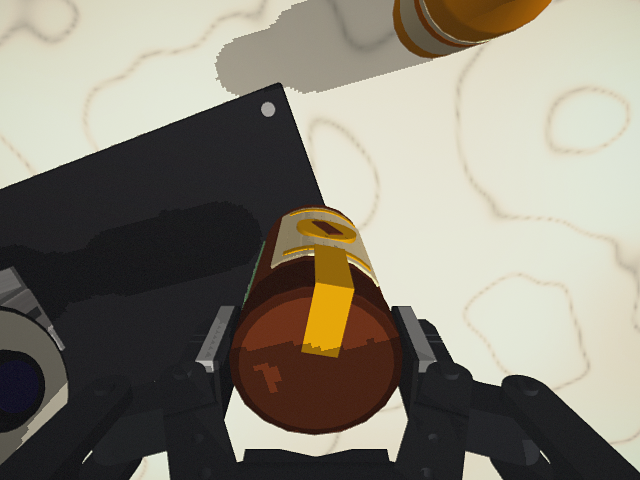

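Front heading is about −24°, so the green panel is at 96°. Hold, then turn back 240° for the barcode.

>>> servo_tool --moves '[{"xyz": [0, 0, 0], "rot": [0, 0, 0], "hand": 0}, {"xyz": [0, 0, 0], "rot": [0, 0, 0], "hand": 0}, {"xyz": [0, 0, 0], "rot": [0, 0, 0], "hand": 0}, {"xyz": [0, 0, 0], "rot": [0, 0, 0], "hand": 0}, {"xyz": [0, 0, 0], "rot": [0, 0, 0], "hand": 0}, {"xyz": [0, 0, 0], "rot": [0, 0, 0], "hand": 0}, {"xyz": [0, 0, 0], "rot": [0, 0, 0], "hand": 0}, {"xyz": [0, 0, 0], "rot": [0, 0, 0], "hand": 0}]'

```text
t: 14.87
tcp_pos: [0.5352, 0.1379, 0.2053]
tool_rot: [-0.093, 0.701, -0.093, -0.701]
wrist_force: [0.1, -0.6, -2.4]
opening: 0.0565
```

>>> servo_tool --moves '[{"xyz": [0, 0, 0], "rot": [0, 0, 0], "hand": 0}, {"xyz": [0, 0, 0], "rot": [0, 0, 0], "hand": 0}, {"xyz": [0, 0, 0], "rot": [0, 0, 0], "hand": 0}, {"xyz": [0, 0, 0], "rot": [0, 0, 0], "hand": 0}, {"xyz": [0, 0, 0], "rot": [0, 0, 0], "hand": 0}]'

```text
t: 15.28
tcp_pos: [0.5352, 0.1379, 0.2053]
tool_rot: [0.093, -0.701, 0.093, 0.701]
wrist_force: [-0.7, -0.3, -3.1]
opening: 0.0563
```

>>> servo_tool --moves '[{"xyz": [0, 0, 0], "rot": [-0.11, 0, 0], "hand": 0}, {"xyz": [0, 0, 0], "rot": [-0.11, 0, 0], "hand": 0}, {"xyz": [0, 0, 0], "rot": [-0.11, 0, 0], "hand": 0}, {"xyz": [0, 0, 0], "rot": [-0.11, 0, 0], "hand": 0}, {"xyz": [0, 0, 0], "rot": [-0.11, 0, 0], "hand": 0}, {"xyz": [0, 0, 0], "rot": [-0.11, 0, 0], "hand": 0}, {"xyz": [0, 0, 0], "rot": [-0.11, 0, 0], "hand": 0}, {"xyz": [0, 0, 0], "rot": [-0.11, 0, 0], "hand": 0}]'

```text
t: 15.95
tcp_pos: [0.5352, 0.1378, 0.2054]
tool_rot: [0.216, 0.673, 0.216, -0.673]
wrist_force: [0.3, 0.4, -2.4]
opening: 0.0568
```

>>> servo_tool --moves '[{"xyz": [0, 0, 0], "rot": [-0.11, 0, 0], "hand": 0}, {"xyz": [0, 0, 0], "rot": [-0.11, 0, 0], "hand": 0}, {"xyz": [0, 0, 0], "rot": [-0.11, 0, 0], "hand": 0}, {"xyz": [0, 0, 0], "rot": [-0.11, 0, 0], "hand": 0}, {"xyz": [0, 0, 0], "rot": [-0.11, 0, 0], "hand": 0}, {"xyz": [0, 0, 0], "rot": [-0.11, 0, 0], "hand": 0}, {"xyz": [0, 0, 0], "rot": [-0.11, 0, 0], "hand": 0}, {"xyz": [0, 0, 0], "rot": [-0.11, 0, 0], "hand": 0}]'

```text
t: 16.62
tcp_pos: [0.5352, 0.1377, 0.2053]
tool_rot: [-0.483, -0.517, -0.482, 0.517]
wrist_force: [0.2, -0.2, -2.2]
opening: 0.0568
```

>>> servo_tool --moves '[{"xyz": [0, 0, 0], "rot": [-0.11, 0, 0], "hand": 0}, {"xyz": [0, 0, 0], "rot": [-0.11, 0, 0], "hand": 0}, {"xyz": [0, 0, 0], "rot": [-0.11, 0, 0], "hand": 0}, {"xyz": [0, 0, 0], "rot": [-0.11, 0, 0], "hand": 0}, {"xyz": [0, 0, 0], "rot": [-0.11, 0, 0], "hand": 0}, {"xyz": [0, 0, 0], "rot": [-0.11, 0, 0], "hand": 0}, {"xyz": [0, 0, 0], "rot": [-0.11, 0, 0], "hand": 0}, {"xyz": [0, 0, 0], "rot": [-0.11, 0, 0], "hand": 0}]'

```text
t: 17.28
tcp_pos: [0.5352, 0.1376, 0.2053]
tool_rot: [0.657, 0.262, 0.657, -0.262]
wrist_force: [-0.0, -0.0, -2.7]
opening: 0.057
```

```bash
python3 -c "
from h import *
st()"
```

```text
t 17.28 tcp [0.5352 0.1376 0.2053] yaw_y 46.47 tilt x [-0. -0. -1.] q [-0.48  0.46  0.2   1.84 -0.12  0.86  0.6 ] F [-0.  -0.  -2.7] op 0.057
```

>>> servo_tool --moves '[{"xyz": [0, 0, 0], "rot": [-0.11, 0, 0], "hand": 0}, {"xyz": [0, 0, 0], "rot": [-0.11, 0, 0], "hand": 0}, {"xyz": [0, 0, 0], "rot": [-0.11, 0, 0], "hand": 0}, {"xyz": [0, 0, 0], "rot": [-0.11, 0, 0], "hand": 0}, {"xyz": [0, 0, 0], "rot": [-0.11, 0, 0], "hand": 0}, {"xyz": [0, 0, 0], "rot": [-0.11, 0, 0], "hand": 0}, {"xyz": [0, 0, 0], "rot": [-0.11, 0, 0], "hand": 0}, {"xyz": [0, 0, 0], "rot": [-0.11, 0, 0], "hand": 0}]'

```text
t: 17.95
tcp_pos: [0.5352, 0.1375, 0.2052]
tool_rot: [0.706, -0.043, 0.706, 0.042]
wrist_force: [0.1, -1.2, -1.8]
opening: 0.0563
```

>>> servo_tool --moves '[{"xyz": [0, 0, 0], "rot": [-0.11, 0, 0], "hand": 0}, {"xyz": [0, 0, 0], "rot": [-0.11, 0, 0], "hand": 0}, {"xyz": [0, 0, 0], "rot": [-0.11, 0, 0], "hand": 0}, {"xyz": [0, 0, 0], "rot": [-0.11, 0, 0], "hand": 0}, {"xyz": [0, 0, 0], "rot": [-0.11, 0, 0], "hand": 0}, {"xyz": [0, 0, 0], "rot": [-0.11, 0, 0], "hand": 0}, {"xyz": [0, 0, 0], "rot": [0, 0, 0], "hand": 0}, {"xyz": [0, 0, 0], "rot": [0, 0, 0], "hand": 0}]'

```text
t: 18.62
tcp_pos: [0.5352, 0.1374, 0.2052]
tool_rot: [0.655, -0.266, 0.655, 0.266]
wrist_force: [0.1, -0.6, -1.7]
opening: 0.0564
```

```bash
python3 chk.py 9
```

```text
t 18.62 tcp [0.5352 0.1374 0.2052] yaw_y 134.18 tilt x [-0. -0. -1.] q [-0.19  0.45 -0.22  1.83  0.12  0.88  1.88] F [ 0.1 -0.6 -1.7] op 0.0564
dist 0.16217742118378603 lat 0.00021376689417188953
 seal [0.51879514 0.1276742  0.20848298] 3405 -149.29858383813925
```

View pics/c9.png

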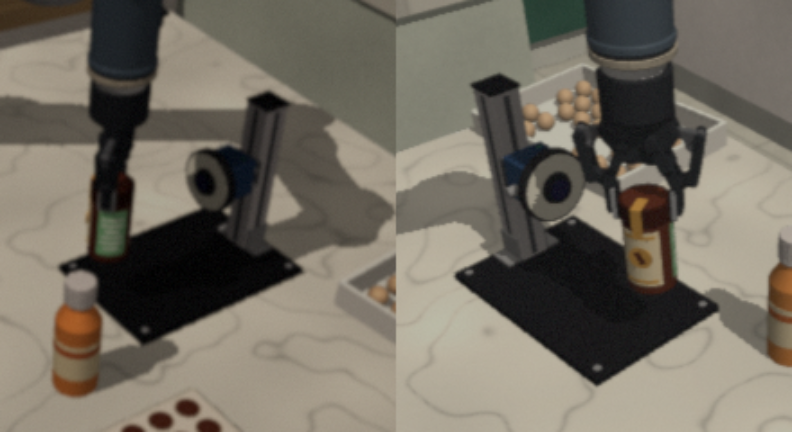

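The front faces −149° (front and green visible from outside), so the barcode is at 91°, within 4°. Hold.

>>> servo_tool --moves '[{"xyz": [0, 0, 0], "rot": [0, 0, 0], "hand": 0}, {"xyz": [0, 0, 0], "rot": [0, 0, 0], "hand": 0}, {"xyz": [0, 0, 0], "rot": [0, 0, 0], "hand": 0}, {"xyz": [0, 0, 0], "rot": [0, 0, 0], "hand": 0}, {"xyz": [0, 0, 0], "rot": [0, 0, 0], "hand": 0}, {"xyz": [0, 0, 0], "rot": [0, 0, 0], "hand": 0}, {"xyz": [0, 0, 0], "rot": [0, 0, 0], "hand": 0}, {"xyz": [0, 0, 0], "rot": [0, 0, 0], "hand": 0}]'

```text
t: 19.43
tcp_pos: [0.5352, 0.1379, 0.2053]
tool_rot: [0.655, -0.267, 0.655, 0.267]
wrist_force: [-0.4, 0.2, -2.2]
opening: 0.0566
```

>>> servo_tool --moves '[{"xyz": [0, 0, 0], "rot": [0, 0, 0], "hand": 0}, {"xyz": [0, 0, 0], "rot": [0, 0, 0], "hand": 0}, {"xyz": [0, 0, 0], "rot": [0, 0, 0], "hand": 0}, {"xyz": [0, 0, 0], "rot": [0, 0, 0], "hand": 0}, {"xyz": [0, 0, 0], "rot": [0, 0, 0], "hand": 0}, {"xyz": [0, 0, 0], "rot": [0, 0, 0], "hand": 0}]'

```text
t: 19.93
tcp_pos: [0.5352, 0.1379, 0.2053]
tool_rot: [0.655, -0.267, 0.655, 0.267]
wrist_force: [0.3, 0.7, -2.1]
opening: 0.0565
```

```bash
python3 -c "
from h import *
shift([0.481,-0.287,.2053])"
```

```text
t 19.93 tcp [0.5352 0.1379 0.2053] yaw_y 134.42 tilt x [-0. -0. -1.] q [-0.19  0.45 -0.22  1.83  0.12  0.88  1.88] F [ 0.3  0.7 -2.1] op 0.0565
total cm in tool axes [ -0.   -26.56 -33.61]
```

>>> servo_tool --moves '[{"xyz": [0, 0, 0], "rot": [0.12, 0, 0], "hand": 0}, {"xyz": [0, 0, 0], "rot": [0.12, 0, 0], "hand": 0}, {"xyz": [0, 0, 0], "rot": [0.12, 0, 0], "hand": 0}, {"xyz": [0, 0, 0], "rot": [0.12, 0, 0], "hand": 0}, {"xyz": [0, 0, 0], "rot": [0.12, 0, 0], "hand": 0}, {"xyz": [0, 0, 0], "rot": [0.12, 0, 0], "hand": 0}, {"xyz": [0, 0, 0], "rot": [0.12, 0, 0], "hand": 0}, {"xyz": [0, 0, 0], "rot": [0.12, 0, 0], "hand": 0}]'

```text
t: 20.6
tcp_pos: [0.5351, 0.138, 0.2054]
tool_rot: [0.704, 0.067, 0.704, -0.067]
wrist_force: [0.2, 0.5, -2.8]
opening: 0.0564
```

>>> servo_tool --moves '[{"xyz": [0, 0, 0], "rot": [0.12, 0, 0], "hand": 0}, {"xyz": [0, 0, 0], "rot": [0.12, 0, 0], "hand": 0}, {"xyz": [0, 0, 0], "rot": [0.12, 0, 0], "hand": 0}, {"xyz": [0, 0, 0], "rot": [0.12, 0, 0], "hand": 0}, {"xyz": [0, 0, 0], "rot": [0, 0, 0], "hand": 0}]'

```text
t: 21.02
tcp_pos: [0.5351, 0.1382, 0.2053]
tool_rot: [0.668, 0.232, 0.668, -0.233]
wrist_force: [0.5, 0.2, -2.7]
opening: 0.0565
```

```bash
python3 -c "
from h import *
shift([0.481,-0.287,.2053])"
```

```text
t 21.02 tcp [0.5351 0.1382 0.2053] yaw_y 51.61 tilt x [ 0. -0. -1.] q [-0.46  0.45  0.18  1.84 -0.1   0.86  0.67] F [ 0.5  0.2 -2.7] op 0.0565
total cm in tool axes [  0.   -36.69  22.16]
```

>>> servo_tool --moves '[{"xyz": [0, -1.1, 0.66], "rot": [0, 0, 0], "hand": 0}, {"xyz": [0, -2.2, 1.33], "rot": [0, 0, 0], "hand": 0}, {"xyz": [0, -2.2, 1.33], "rot": [0, 0, 0], "hand": 0}, {"xyz": [0, -2.2, 1.33], "rot": [0, 0, 0], "hand": 0}, {"xyz": [0, -2.2, 1.33], "rot": [0, 0, 0], "hand": 0}, {"xyz": [0, -2.2, 1.33], "rot": [0, 0, 0], "hand": 0}, {"xyz": [0, -2.2, 1.33], "rot": [0, 0, 0], "hand": 0}, {"xyz": [0, -2.2, 1.33], "rot": [0, 0, 0], "hand": 0}]'

```text
t: 21.68
tcp_pos: [0.5112, -0.0555, 0.2054]
tool_rot: [0.669, 0.229, 0.669, -0.229]
wrist_force: [-0.1, 0.4, -2.6]
opening: 0.0565
```

>>> servo_tool --moves '[{"xyz": [0, -2.2, 1.33], "rot": [0, 0, 0], "hand": 0}, {"xyz": [0, -2.2, 1.33], "rot": [0, 0, 0], "hand": 0}, {"xyz": [0, -2.2, 1.33], "rot": [0, 0, 0], "hand": 0}, {"xyz": [0, -2.2, 1.33], "rot": [0, 0, 0], "hand": 0}, {"xyz": [0, -2.2, 1.33], "rot": [0, 0, 0], "hand": 0}, {"xyz": [0, -2.2, 1.33], "rot": [0, 0, 0], "hand": 0}, {"xyz": [0, -2.2, 1.33], "rot": [0, 0, 0], "hand": 0}, {"xyz": [0, -2.2, 1.33], "rot": [0, 0, 0], "hand": 0}]'

```text
t: 22.35
tcp_pos: [0.486, -0.2596, 0.2054]
tool_rot: [0.669, 0.229, 0.669, -0.229]
wrist_force: [0.6, -0.3, -2.3]
opening: 0.0568
```

>>> servo_tool --moves '[{"xyz": [0, -1.7, 1], "rot": [0, 0, 0], "hand": 0}, {"xyz": [0, -0.9, 0.6], "rot": [0, 0, 0], "hand": 0}, {"xyz": [0, 0, 0], "rot": [0, 0, 0], "hand": 0}, {"xyz": [0, 0, 0], "rot": [0, 0, 0], "hand": 0}]'

```text
t: 22.68
tcp_pos: [0.4832, -0.288, 0.2052]
tool_rot: [0.668, 0.231, 0.669, -0.23]
wrist_force: [-0.0, -0.7, -2.1]
opening: 0.0564
```

```bash
python3 - <<'E'
from h import *
shift([0.481,-0.287,.112])
for n in ['scene','side']: snap(n,n+'10.png')
a=cv2.imread('pics/scene10.png')[140:380,60:280];b=cv2.imread('pics/side10.png')[200:440,280:550]
cv2.imwrite('pics/c10.png',cv2.resize(np.hstack([a,b]),None,fx=1.6,fy=1.6))
E
```

```text
t 22.68 tcp [ 0.4832 -0.288   0.2052] yaw_y 51.96 tilt x [-0.     0.001 -1.   ] q [ 0.32  0.47  0.21  1.81 -0.12  0.87  1.49] F [-0.  -0.7 -2.1] op 0.0564
total cm in tool axes [ 9.32 -0.06 -0.23]
```

View pics/c10.png

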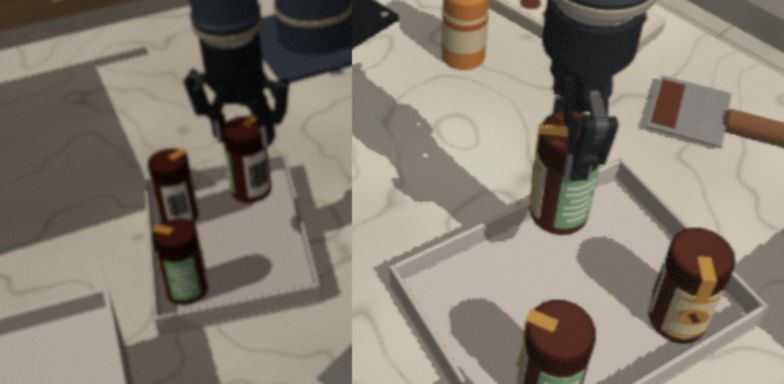

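The tin is over the empty half and clear of the walls. Lower it.

>>> servo_tool --moves '[{"xyz": [1, 0, 0], "rot": [0, 0, 0], "hand": 0}, {"xyz": [2, 0, 0], "rot": [0, 0, 0], "hand": 0}, {"xyz": [2, 0, 0], "rot": [0, 0, 0], "hand": 0}, {"xyz": [2, 0, 0], "rot": [0, 0, 0], "hand": 0}, {"xyz": [1, 0, 0], "rot": [0, 0, 0], "hand": 0}, {"xyz": [0.5, 0, 0], "rot": [0, 0, 0], "hand": 0}, {"xyz": [0, 0, 0], "rot": [0, 0, 0], "hand": 0}, {"xyz": [0, 0, 0], "rot": [0, 0, 0], "hand": 0}]'

```text
t: 23.45
tcp_pos: [0.4839, -0.2879, 0.1207]
tool_rot: [0.669, 0.231, 0.668, -0.231]
wrist_force: [0.2, 0.2, -2.5]
opening: 0.0564
```

>>> servo_tool --moves '[{"xyz": [0.3, 0, 0], "rot": [0, 0, 0], "hand": 0}, {"xyz": [0.3, 0, 0], "rot": [0, 0, 0], "hand": 0}, {"xyz": [0, 0, 0], "rot": [0, 0, 0], "hand": 0}, {"xyz": [0, 0, 0], "rot": [0, 0, 0], "hand": 0}]'

```text
t: 23.78
tcp_pos: [0.4836, -0.288, 0.1145]
tool_rot: [0.669, 0.231, 0.668, -0.231]
wrist_force: [0.3, 0.1, -2.0]
opening: 0.0569
```

>>> servo_tool --moves '[{"xyz": [0.2, 0, 0], "rot": [0, 0, 0], "hand": 0}, {"xyz": [0, 0, 0], "rot": [0, 0, 0], "hand": 0}, {"xyz": [0, 0, 0], "rot": [0, 0, 0], "hand": 0}]'

```text
t: 24.03
tcp_pos: [0.4835, -0.2879, 0.1123]
tool_rot: [0.668, 0.231, 0.668, -0.231]
wrist_force: [0.6, 0.5, -2.2]
opening: 0.057
```

>>> servo_tool --moves '[{"xyz": [0.15, 0, 0], "rot": [0, 0, 0], "hand": 0}, {"xyz": [0, 0, 0], "rot": [0, 0, 0], "hand": 0}, {"xyz": [0, 0, 0], "rot": [0, 0, 0], "hand": 0}]'

```text
t: 24.28
tcp_pos: [0.4839, -0.2884, 0.1117]
tool_rot: [0.669, 0.231, 0.668, -0.231]
wrist_force: [-1.4, 0.5, 8.2]
opening: 0.057
```

>>> servo_tool --moves '[{"xyz": [0.1, 0, 0], "rot": [0, 0, 0], "hand": 0}, {"xyz": [0, 0, 0], "rot": [0, 0, 0], "hand": 0}, {"xyz": [0, 0, 0], "rot": [0, 0, 0], "hand": 0}]'

```text
t: 24.53
tcp_pos: [0.4841, -0.2886, 0.1117]
tool_rot: [0.669, 0.231, 0.667, -0.231]
wrist_force: [-4.4, 1.7, 18.1]
opening: 0.0564
```

It is seated. Take off the excess push, then release and retreat.

>>> servo_tool --moves '[{"xyz": [-0.15, 0, 0], "rot": [0, 0, 0], "hand": 0}, {"xyz": [0, 0, 0], "rot": [0, 0, 0], "hand": 0}, {"xyz": [0, 0, 0], "rot": [0, 0, 0], "hand": 0.8}, {"xyz": [0, 0, 0], "rot": [0, 0, 0], "hand": 1}, {"xyz": [0, 0, 0], "rot": [0, 0, 0], "hand": 1}, {"xyz": [0, 0, 0], "rot": [0, 0, 0], "hand": 1}, {"xyz": [-1, 0, 0], "rot": [0, 0, 0], "hand": 1}, {"xyz": [-2.5, 0, 0], "rot": [0, 0, 0], "hand": 1}]'

```text
t: 25.2
tcp_pos: [0.4821, -0.287, 0.1446]
tool_rot: [0.667, 0.231, 0.67, -0.23]
wrist_force: [0.1, -0.4, -0.2]
opening: 0.0855
```

>>> servo_tool --moves '[{"xyz": [-3.5, 0, 0], "rot": [0, 0, 0], "hand": 1}, {"xyz": [-3.5, 0, 0], "rot": [0, 0, 0], "hand": 1}, {"xyz": [-3.5, 0, 0], "rot": [0, 0, 0], "hand": 1}, {"xyz": [-3.5, 0, 0], "rot": [0, 0, 0], "hand": 1}, {"xyz": [-3, 0, 0], "rot": [0, 0, 0], "hand": 1}, {"xyz": [0, 0, 0], "rot": [0, 0, 0], "hand": 1}, {"xyz": [0, 0, 0], "rot": [0, 0, 0], "hand": 1}]'

```text
t: 25.78
tcp_pos: [0.484, -0.2884, 0.3187]
tool_rot: [0.67, 0.231, 0.667, -0.231]
wrist_force: [-0.6, 0.1, -0.8]
opening: 0.0853
```

```bash
python3 - <<'E'
from h import *
st()
d=snap('wrist','w11.png');snap('scene','s11.png');d=snap('side','d11.png'); P=pts(d); z=P[...,2]
for nm,c in dict(tin=(.484,-.288),ca=(.3824,-.379),cb=(.5364,-.4134)).items():
    m=(np.hypot(P[...,0]-c[0],P[...,1]-c[1])<.04)&(z>.108)&(z<.13)
    print(nm,m.sum(),cv2.minEnclosingCircle(P[m][:,:2].astype(np.float32)),np.median(z[m]))
E
```

```text
t 25.78 tcp [ 0.484  -0.2884  0.3187] yaw_y 51.9 tilt x [ 0.004 -0.002 -1.   ] q [ 0.29  0.36  0.24  1.65 -0.09  1.14  1.46] F [-0.6  0.1 -0.8] op 0.0853
tin 985 ((0.48303496837615967, -0.28942009806632996), 0.029963603243231773) 0.11596232652797112
ca 1452 ((0.3820436894893646, -0.3791552782058716), 0.03005134128034115) 0.11593323899390767
cb 1178 ((0.5360276699066162, -0.4129275381565094), 0.03130311891436577) 0.11605329586729463
```

View pics/d11.png

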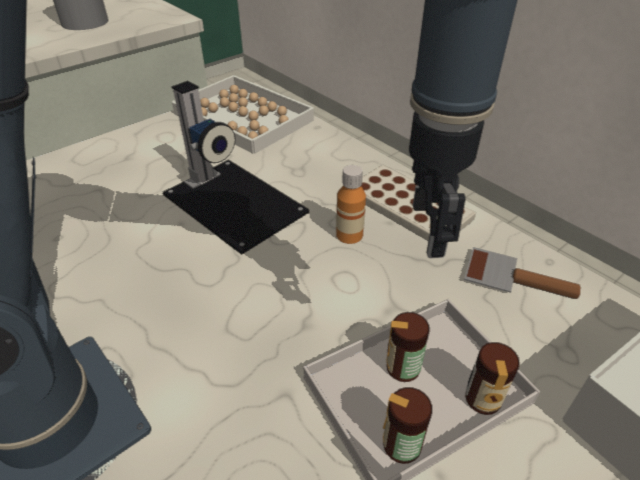

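View pics/s11.png

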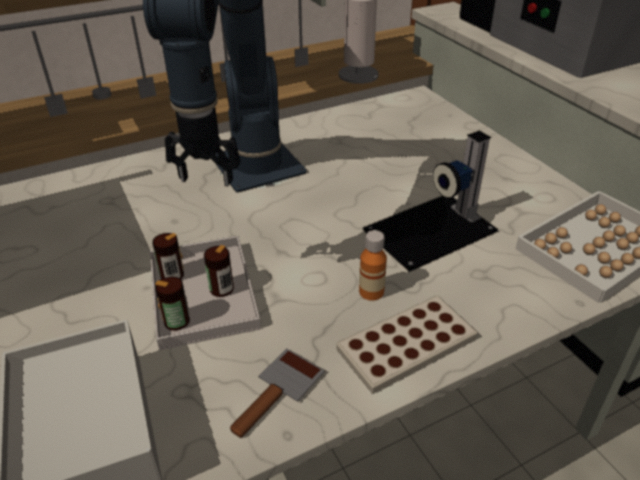

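Everything stands upright. In the side view the tin is in the tray at (408,345), the checked tins are unmoved, and the bottle is on the marble at (350,205). The gripper is clear.

```bash
python3 -c "
from station import r
print(r.hand_in())"
```

```text
the job is handed in; nothing more can be done
None
```

I finished the whole sequence and handed it in at about 26 s of the 72 s allowed. The hand-in reported no verdict.

- **Bottle:** I lifted it off the plate by its cap and stood it upright on the marble at about (0.652, 0.021), well clear of the plate.
- **Panels:** I gripped the tin by its lid and held it about 162 mm (axis to lens) from the lens, with the panels centred on it. I showed front, ingredients and barcode in that order, each still for more than 1 s. Seal headings put each panel within about 4° of square. The panels facing the lens could not be seen directly, so the ingredients and barcode angles come from the seal on the lid.
- **Tin in the tray:** I set it down upright in the empty half and released it. Its lid is level with those of the checked tins (all about 0.116 m).
- **Last checks:** The checked tins moved less than 1 mm by the side camera, the bottle stands upright, and the gripper is clear of everything.
- **Disagreements:** Early seal-angle readings from farther off differed by up to 13° (120–133°). I used the closest view, 120°, and later readings agreed with it. Pressing the tin onto the tray floor briefly reached about 18 N before release.

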